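Bed a portable drive down on the support bars of a service vise

ROBOT

A 7-joint arm with a two-finger parallel gripper is mounted at the origin on a cart in front of the work surface, level with it; the furniture and walls round the work are solid. World frame = base frame: x ahead of the robot, y to its left, z up, the work surface at z = 0. Lengths are in m, angles in rad, forces in N, time in s.
With the tool pointing down it reaches from about 0.425 to 0.875 m from the base axis. Payload 4.7 kg.
Tool frame: the origin (TCP) lies midway between the tips of the shut fingers; the grasp point (between the pads) lies 19 mm behind it; z points along the fingers, y is the line along which they close (so a half turn about z gives the same grasp; the last joint's range is limited). The gripper opens to 87 mm and grips with 3 to 60 N. Pads are 19 mm wide; open, the fingers measure 117 mm over their backs; the gripper's body (75 mm by 190 mm) begins 51 mm behind the grasp point.
Start: joints at [1.228, 0.321, -0.07, 1.45, 0.023, 1.371, -0.057], TCP at [0.227, -0.609, 0.188] pointing down, gripper open.
Joint ranges: [-2.86, 2.86], [-0.3, 2.09], [-1.38, 1.24], [0.06, 2.45], [-1.56, 4.7], [0.09, 2.05], [-2.69, 2.69]. Speed limits (rad/s): [2.57, 2.57, 3.14, 3.14, 3.14, 3.14, 3.14].

INTERFACE

Orientations are given as a rotation vector (axis times angle).
In Python, from bench import ctrl gives the robot as it stands. The module is installed in compiled form; this text tells all that it offers.
- The arm moves only by the shell command python3 -m handwheel 'ROWS' [FORCE]. ROWS is JSON, a list of rows, each a list of 7 numbers: the finger opening in m, from 0 to 0.087, then the shift along the tool's x, y, z in m, then the turn, a rotation vector about the tool's x, y, z in degrees. A call has 1 to 12 rows; each row shifts and turns the commanded pose from where the row before left it, along the tool's axes as they then stand; what a row does not reach is not made up. A row lasts 1/8 s, in which the tool goes at most 62.5 mm and 10.7 degrees, less where a joint would pass 70% of its speed; a pose out of reach is approached as far as the arm can. A call is refused whole if a number of a shift passes 0.0625 or a number of a turn 10.7, either way. A call with a gripper value outside its range is refused whole. The fingers move at their own pace and stop on an object; FORCE is the grip in N (left out, the last holds). Time passes only in rows, so rows that do not move let the fingers close. It gives the time, the measured TCP pose, the force, the opening and the grip force at its end, in the units of the state.
- ctrl.get_state(): the state, without advancing time (a new reading comes with each control period).
- ctrl.get_image(name): name is "scene" or "side" or "wrist"; returns (picture, depth): 384x512x3 uint8, blue, green, red; 384x512 float32, m along the optical axis (not along the pixel's ray), 0 where there is no reading.
- ctrl.camera_info(name): a dict with "intrinsics" (3x3 intrinsics, pixels), "D" ([k1, k2, p1, p2, k3] as OpenCV has them; the pictures are not rectified), "R" (3x3) and "t" (3): a world point X has camera coordinates R X + t. Camera axes: x right, y down, z forward; pixel columns grow to the right and rows downward; lengths in m; the calibration is good to about 2 mm. A picture is of the moment at which its call begins: read the wrist's pose just before it. camera_info takes no time and is no camera call; for the wrist camera it gives the pose at the moment of the call.
- ctrl.close_job(): hands the job in; it is judged then, once.
The state is a dict: "time": time; "joint_positions": joint angles; "qd": joint speeds; "joint_torque": joint torques, N m; "position": TCP position; "tool_rot": TCP orientation; "ft_force": force on the tool from outside, world axes, zero at the start; "torque": the same for the moment, N m; "grip_width": opening from 0.0 (shut) to 1.0 (fully open); "grip_force": force on a finger pad.
Only numpy, scipy, OpenCV 4.12 (cv2) and the standard library are available. Lean on these libraries where they do the work, as an engineer would, in place of code of your own. Each camera call takes 0.05 s, during which the arm holds its last target. There are 200 camera calls.

TASK

A portable drive is gripped in the small service vise, but it rode up when the jaws closed, and one of the two steel support bars beneath it has crept out at the right-hand end. Push that bar back in until its end is level with the other bar's, then press the drive down on both long edges, firmly but without knocking it, until both bars stay nipped beneath it when you let go; finally give the end of the same bar a light push to prove that it no longer slides. Leave both bars level and nipped and the things round the vise where they are.

Things in the scene. Friction and masses are not known exactly. Their poses are not given: they have to be found in the camera images.
- vise: blue and aluminium vise fixed to the desk on screw-in rubber feet, 190 mm (x) by 124 mm (y). Origin: below the middle of the jaw opening, 0 to 6 mm above the desk; z up; y runs along the jaws, -y is the right-hand end; x runs across the jaws from the knob (at -x, near the robot) to the fixed jaw. Jaws 112 mm long, opening 73 mm wide (x = -36.5 to +36.5 mm), tops at z = 56 mm
- jaw_top (a point): middle of the fixed (far) jaw's top, 28 mm above the bed; the near jaw is as high
- bed_centre (a point): point over the bed's centre, 28 mm above the vise's origin: the level on which the bars lie. One bar lies along each jaw, centred at x = -30 or +30 mm from here, guided by the jaw and by the bed's raised middle (3 mm high, 47 mm wide) with about 1.5 mm play. Bed and guides end at y = -60 and +60 mm; beyond there is only the desk, 28 to 34 mm lower
- drive: black portable drive in the jaws: 71 mm across them, 111 mm along them, 14 mm thick. Origin: centre of its underside; axes as the vise's. It cannot leave the jaws, only slide up and down and rock about the jaw direction. At the start it stands 4 to 8 mm above the bars and leans to either jaw by up to 0.06 rad. Landed on both bars, its top is level, 32 mm above the bed
- drive_near_edge (a point): point on the drive's top, midway along it, 25 mm from its centre towards the near jaw (vise -x); a place to press. The rubber-faced jaws resist: the drive creeps down at about 8 N wherever it is pressed; with one edge landed, the other follows at 8 to 14 N. With both landed, the force rises by about 30 N per mm: the bars lie on brass strips with a thin rubber backing
- drive_far_edge (a point): point on the drive's top, midway along it, 25 mm from its centre towards the fixed jaw (vise +x); a place to press. Jaw friction keeps the drive down when the press is let off, so a steady 17 to 25 N on each edge in turn (static, not just a brief knock) nips both bars under about 12 N in all; over 35 N is too much for the drive
- stray_bar: steel support bar with a row of holes, 150 mm long (its y), 10 mm wide, 18 mm high, 0.12 kg, loose on the bed along either jaw; the one that sticks out 30 to 45 mm too far at the right-hand (vise -y) end. Origin: centre of its underside. In place it is centred along the jaws (vise y = 0), sticking out 19 mm beyond the drive at both ends like the other bar
- stray_bar_right_end (a point): middle of the stray bar's right-hand (vise -y) end face, 9 mm above the bed; a place to push, free all round. Loose, the bar slides at under 1 N; nipped, it holds against a light push of 2 to 3 N
- home_bar: the other steel support bar, alike, along the other jaw, centred along the jaws (vise y = 0) already. Origin: centre of its underside
- hub: grey four-port hub, 41 x 109 x 16 mm, left of the vise; origin centre of underside
- screwdriver: screwdriver with a red handle, 150 mm long, left of the vise; origin centre of underside
- tin: green tin, 74 x 98 x 24 mm, to the right in front of the vise; origin centre of underside
- earbuds: white earbud case, 49 x 57 x 22 mm, to the right behind the vise; origin centre of underside

How it is judged:
On the way, in this order (a step that is already met when the one before it is completed fails the run):
1. the bar that stuck out is back in, its end level with the other bar's within 5 mm (y of stray_bar in the frame of vise between -0.005 and 0.005 m and linear speed of stray_bar below 0.01 m/s), for 0.2 s.
2. with nothing touching the drive from above, it bears on each bar with more than 1.5 N (contact force between drive and stray_bar above 1.5 N and contact force between drive and home_bar above 1.5 N and contact force between each of the arm, the fingers and drive below 0.1 N), for 0.3 s.
3. the fingers push on that bar with more than 1.5 N and it does not slide (contact force between each of the fingers, drive and stray_bar above 1.5 N and linear speed of stray_bar below 0.004 m/s), for 0.15 s.
At the end, for the whole second after the job is handed in: The drive bears on each of the two bars with more than 1.5 N with no hand on it, and both bars are centred along the jaws within 6 mm, so that their ends are level (contact force between drive and stray_bar above 1.5 N and contact force between drive and home_bar above 1.5 N and y of stray_bar in the frame of vise between -0.006 and 0.006 m and y of home_bar in the frame of vise between -0.006 and 0.006 m and linear speed of stray_bar below 0.005 m/s); the robot touches nothing.
It fails at once if the drive is pressed with more than 35 N (contact force between any of the fingers, the arm and drive above 35 N).
It fails at once if a thing beside the vise is moved by more than 15 mm (distance of any of hub, screwdriver, tin, earbuds from where it was at the start of the episode above 0.015 m).
It also fails if it takes over 67 s, if anything falls off the work surface, if the arm or the gripper's body presses on something with over 40 N, if the wrist force passes 120 N, or if a joint passes its speed limit or range.

## Working session

There is one attempt and no reset: what is moved stays moved. The work goes in short steps, Python scripts to look and compute and a shell command to move; the robot and the scene stay as the last step left them, time stands still between calls to the robot, and variables do not carry over. Pictures are saved under pics/ and viewed, at most 10 in all, crops included, and the job is handed in when it is done.

```bash
mkdir -p pics; cat > h.py <<'E'
import numpy as np, cv2
from bench import ctrl
def grab(n):
    info=ctrl.camera_info(n); im,d=ctrl.get_image(n); return im,d,info
def ray(info,uv):
    K=np.array(info["intrinsics"]);D=np.array(info["D"],float)
    p=cv2.undistortPoints(np.array(uv,float).reshape(-1,1,2),K,D).reshape(-1,2)
    R=np.array(info["R"]);t=np.array(info["t"]).ravel()
    return -R.T@t, np.c_[p,np.ones(len(p))]@R
def onz(info,uv,z):
    o,d=ray(info,uv); return o+d*((z-o[2])/d[:,2])[:,None]
def pts(info,d):
    h,w=d.shape; u,v=np.meshgrid(np.arange(w),np.arange(h))
    o,r=ray(info,np.c_[u.ravel(),v.ravel()]); return (o+r*d.ravel()[:,None]).reshape(h,w,3)
E
python3 - <<'E'
from h import *
s=ctrl.get_state(); print({k:np.round(v,3) for k,v in s.items()})
ims=[]
for n in("scene","side"):
    im,d,i=grab(n); np.savez(f"{n}.npz",im=im,d=d); cv2.imwrite(f"pics/{n}0.png",im)
    print(n,np.round(-np.array(i["R"]).T@np.array(i["t"]).ravel(),3),np.round(i["R"],2).tolist(),np.round(i["intrinsics"],0).tolist())
E
```

```text
{'time': np.float64(0.0), 'joint_positions': array([ 1.228,  0.322, -0.07 ,  1.452,  0.023,  1.371, -0.057]), 'qd': array([ 0.001,  0.   , -0.   ,  0.   ,  0.   , -0.   , -0.   ]), 'joint_torque': array([ 0.0000e+00, -4.9128e+01, -4.0400e-01, -3.1253e+01, -6.4000e-02,
        4.4000e-02,  0.0000e+00]), 'position': array([ 0.227, -0.609,  0.187]), 'tool_rot': array([-3.09e+00, -5.57e-01,  1.00e-03]), 'ft_force': array([ 0.804, -0.286,  0.372]), 'torque': array([-0.013,  0.004, -0.026]), 'grip_force': np.float64(0.0), 'grip_width': np.float64(0.996)}
scene [0.001 0.427 0.521] [[-0.73, -0.68, -0.01], [-0.33, 0.37, -0.87], [0.6, -0.63, -0.5]] [[364.0, 0.0, 257.0], [0.0, 364.0, 189.0], [0.0, 0.0, 1.0]]
side [ 0.4   -0.85   0.538] [[0.99, -0.17, -0.01], [-0.09, -0.52, -0.85], [0.14, 0.84, -0.53]] [[386.0, 0.0, 259.0], [0.0, 386.0, 192.0], [0.0, 0.0, 1.0]]
```

View pics/scene0.png

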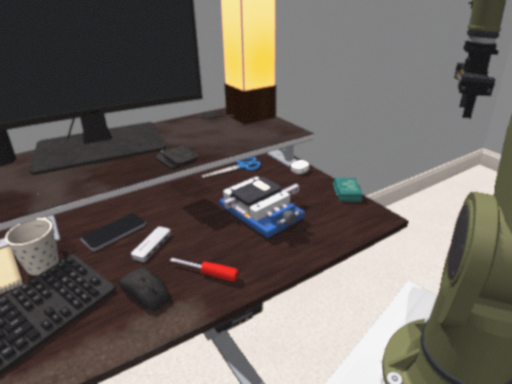

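View pics/side0.png

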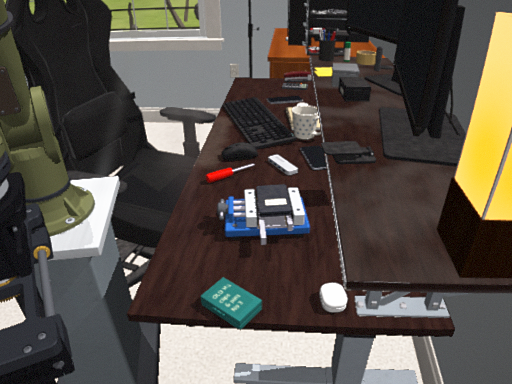

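The scene view shows the blue vise at about (262,205). In the side view it is at about (265,210), with a bar sticking out toward the camera at about (263,235), on the knob (near) side. The tin is at (231,302) and the earbuds at (333,297).

```bash
python3 - <<'E'
from h import *
for n in("side","scene"):
    z=np.load(n+".npz");im,d=z["im"],z["d"];i=ctrl.camera_info(n);P=pts(i,d)
    hsv=cv2.cvtColor(im,cv2.COLOR_BGR2HSV)
    m=cv2.inRange(hsv,(100,130,60),(125,255,255)); 
    k,l,st,c=cv2.connectedComponentsWithStats(m)
    for j in range(1,k):
        if st[j,4]>60:
            q=P[(l==j)&(d>0)]; print(n,"blue",st[j],q.min(0).round(3),q.max(0).round(3), np.percentile(q[:,2],[5,50,95]).round(3))
            r=cv2.minAreaRect(q[:,:2].astype(np.float32)*1000);print(r)
    np.save(n+"P.npy",P)
    x0,y0=(205,170) if n=="side" else (205,165)
    c=cv2.resize(im[y0:y0+90,x0:x0+120],None,fx=6.6,fy=6.6,interpolation=cv2.INTER_CUBIC);cv2.imwrite(f"pics/{n}c.png",c)
E
```

```text
side blue [224 196  35  41 641] [ 0.434 -0.195 -0.001] [ 0.505 -0.008  0.056] [0.012 0.028 0.055]
((457.90826416015625, -104.35821533203125), (69.46703338623047, 191.17779541015625), 7.7662739753723145)
side blue [266 197  44  38 358] [ 0.522 -0.207 -0.002] [ 0.642 -0.047  0.031] [0.001 0.021 0.029]
((611.5667724609375, -145.65982055664062), (191.28245544433594, 78.33323669433594), 51.344581604003906)
scene blue [237 157  23  13 190] [ 0.706 -0.372 -0.002] [ 0.787 -0.282  0.012] [-0.     0.008  0.011]
((745.6468505859375, -324.9012451171875), (87.0985107421875, 82.26998901367188), 84.1158218383789)
scene blue [228 204  72  34 628] [ 0.433 -0.231 -0.001] [ 0.588 -0.063  0.057] [0.015 0.028 0.055]
((504.77825927734375, -149.87474060058594), (162.27037048339844, 149.94850158691406), 83.60675048828125)
```

View pics/sidec.png

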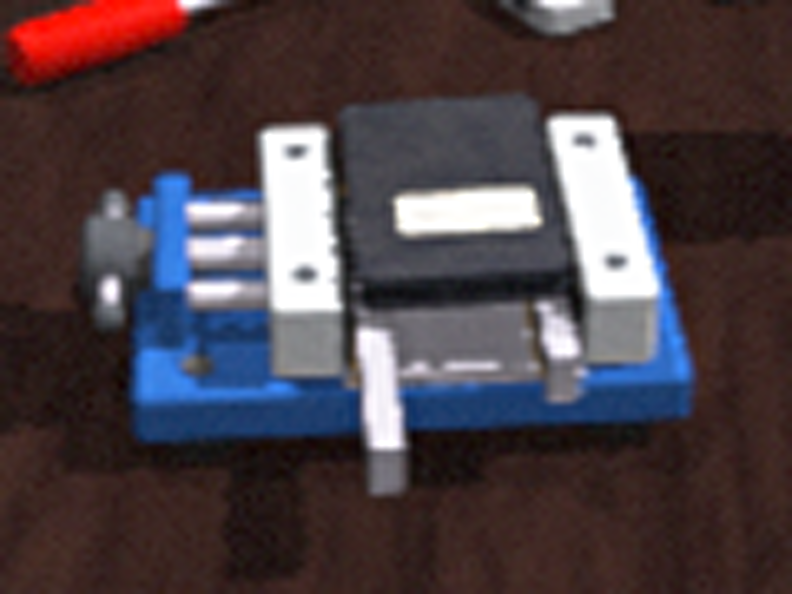

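The side crop shows the near-jaw bar (-x) sticking out. Its end face is at about (387,470) in the crop, which is px (263.6,241). The home bar's end is at about (563,385). The drive is clearly above the bars. Next I'll measure a coarse pose and plan a wrist view.

```bash
python3 - <<'E'
from h import *
from scipy.spatial.transform import Rotation as Ro
i=ctrl.camera_info("side")
f=lambda x,y:(205+x/6.6-.5,170+y/6.6-.5)
# tops of the bars' ends z~.049 ; jaw tops z~.059 ; drive top corners
print("bar tops",onz(i,[f(385,450),f(563,370)],.049).round(4))
print("jaw corners",onz(i,[f(275,310),f(342,305),f(585,297),f(655,292),f(265,130),f(325,128),f(548,120),f(610,116)],.059).round(4))
print("base front",onz(i,[f(137,440),f(690,412)],.003).round(4))
s=ctrl.get_state();print(Ro.from_rotvec(s["tool_rot"]).as_matrix().round(3))
w=ctrl.camera_info("wrist");R=np.array(w["R"]);c=-R.T@np.array(w["t"]).ravel()
T=Ro.from_rotvec(s["tool_rot"]).as_matrix();print("cam in tool",(T.T@(c-s["position"])).round(3),(T.T@R.T).round(3).tolist(),np.round(w["intrinsics"],0).tolist())
E
```

```text
bar tops [[ 0.5054 -0.2501  0.049 ]
 [ 0.5682 -0.2203  0.049 ]]
jaw corners [[ 0.4808 -0.1856  0.059 ]
 [ 0.5025 -0.1867  0.059 ]
 [ 0.5809 -0.1961  0.059 ]
 [ 0.604  -0.1974  0.059 ]
 [ 0.4925 -0.0753  0.059 ]
 [ 0.514  -0.0778  0.059 ]
 [ 0.594  -0.0865  0.059 ]
 [ 0.6168 -0.0877  0.059 ]]
base front [[ 0.4342 -0.1742  0.003 ]
 [ 0.6211 -0.1919  0.003 ]]
[[ 0.937  0.349 -0.001]
 [ 0.349 -0.937  0.002]
 [-0.    -0.002 -1.   ]]
cam in tool [ 0.069 -0.    -0.197] [[0.0, -0.968, -0.251], [1.0, 0.0, 0.001], [-0.001, -0.251, 0.968]] [[301.0, 0.0, 257.0], [0.0, 301.0, 192.0], [0.0, 0.0, 1.0]]
```

```bash
python3 -m handwheel '[[0,0.044,-0.021,0,0,0,0],[0,0.044,-0.021,0,0,0,0],[0,0.044,-0.021,0,0,0,0],[0,0.044,-0.021,0,0,0,0],[0,0.044,-0.021,0,0,0,0],[0,0.044,-0.021,0,0,0,0],[0,0.044,-0.021,0,0,0,0],[0,0.044,-0.021,0,0,0,0],[0,0,0,0,0,0,8.8],[0,0,0,0,0,0,8.8],[0,0,0,0,0,0,8.8],[0,0,0,0,0,0,0]]' 20
python3 - <<'E'
from h import *
im,d,i=grab("wrist");np.savez("w1.npz",im=im,d=d,R=i["R"],t=i["t"]);cv2.imwrite("pics/w1.png",im)
s=ctrl.get_state();print({k:np.round(s[k],4) for k in("time","position","tool_rot","ft_force","joint_positions")})
E
```

```text
time: 1.6
position: [0.4979, -0.3286, 0.1876]
tool_rot: [-3.137, 0.161, 0.001]
ft_force: [-0.0, 0.5, 0.2]
grip_width: 0.007
grip_force: 0.0
{'time': np.float64(1.65), 'position': array([ 0.4979, -0.3286,  0.1877]), 'tool_rot': array([-3.1373e+00,  1.5870e-01,  1.0000e-03]), 'ft_force': array([-0.164 ,  0.9426, -0.049 ]), 'joint_positions': array([ 0.7613,  0.2203, -0.26  ,  1.5831,  0.0577,  1.3464, -1.1775])}
```

View pics/w1.png

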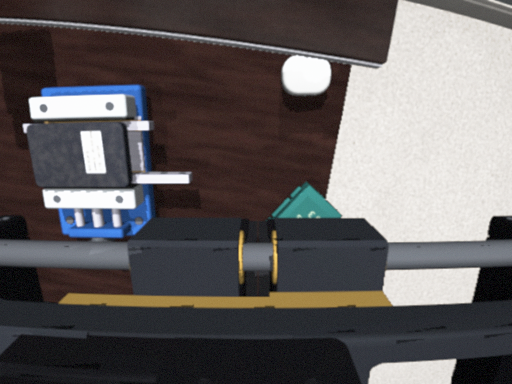

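The wrist view shows the stray bar from about (132,178) to (191,178). The drive is at (80,155), the home bar's right end at about (153,125), and the tin and earbuds are clear on the right. Next I'll triangulate the bar end and the vise axes.

```bash
cat >> h.py <<'E'
def tri(a,ua,b,ub):
    (o,d),(p,e)=ray(a,[ua]),ray(b,[ub]);d=d[0];e=e[0]
    s=np.linalg.lstsq(np.c_[d,-e],p-o,rcond=None)[0];A=o+s[0]*d;B=p+s[1]*e
    return (A+B)/2,np.linalg.norm(A-B)
E
python3 - <<'E'
from h import *
z=np.load("w1.npz");w=dict(ctrl.camera_info("wrist"));w["R"],w["t"]=z["R"],z["t"]
im,d=z["im"],z["d"];P=pts(w,d)
g=im.min(2);x0,y0=15,75
m=((g>120)).astype(np.uint8);m[:,215:]=0;m[240:]=0
k,l,st,c=cv2.connectedComponentsWithStats(m)
for j in range(1,k):
    if st[j,4]>80:
        q=P[l==j];print(st[j],c[j].round(1),q.mean(0).round(4),np.percentile(q[:,2],[10,50,90]).round(4))
        r=cv2.minAreaRect(np.argwhere(l==j)[:,::-1].astype(np.float32));B=onz(w,cv2.boxPoints(r),.056 if st[j,4]>1500 else .049);print(B[:,:2].round(4).tolist())
for nm,(a,b,e,f) in dict(drive=(60,140,80,170),drnear=(45,115,178,184),drfar=(45,115,126,132),bar=(160,186,175,180)).items():
    q=P[e:f,a:b].reshape(-1,3);print(nm,np.median(q,0).round(4),q[:,2].std().round(4))
cv2.imwrite("pics/w1c.png",cv2.resize(im[75:245,15:205],None,fx=4,fy=3.5,interpolation=cv2.INTER_CUBIC))
E
```

```text
[  0  18 215  23 561] [111.2  28.1] [ 0.6557 -0.2149  0.1069] [0.1028 0.1058 0.1069]
[[0.704, -0.064], [0.7087, -0.0655], [0.6512, -0.2987], [0.6468, -0.2977]]
[  29   94  103   25 2189] [ 78.4 106. ] [ 0.598  -0.1438  0.0587] [0.0573 0.0588 0.0598]
[[0.6171, -0.0869], [0.6039, -0.2038], [0.58, -0.1999], [0.5924, -0.0812]]
[125 116  25  15 236] [137.8 124.9] [ 0.5703 -0.2022  0.0486] [0.047  0.0487 0.0498]
[[0.5665, -0.1868], [0.5815, -0.1898], [0.5783, -0.2167], [0.5633, -0.214]]
[ 80 130  27  44 936] [ 92.9 151.5] [ 0.5483 -0.1562  0.07  ] [0.0686 0.0697 0.0708]
[[0.5719, -0.1334], [0.5719, -0.1591], [0.5212, -0.1549], [0.5207, -0.1283]]
[132 141  13  30 179] [139.1 156.4] [ 0.5343 -0.1917  0.0357] [0.0327 0.0338 0.035 ]
[[0.553, -0.1902], [0.5527, -0.2032], [0.5197, -0.2], [0.52, -0.1866]]
[133 172  58  12 611] [161.9 177.9] [ 0.5077 -0.2177  0.0453] [0.0352 0.0484 0.0496]
[[0.5187, -0.1866], [0.5117, -0.2523], [0.4991, -0.2503], [0.506, -0.1839]]
[  42  189   94   39 2233] [ 90.9 202.1] [ 0.4904 -0.1328  0.058 ] [0.0463 0.0587 0.0599]
[[0.5118, -0.0749], [0.5001, -0.188], [0.4547, -0.1784], [0.4654, -0.0609]]
drive [ 0.5753 -0.1639  0.0595] 0.0276
drnear [ 0.5187 -0.1323  0.0681] 0.0007
drfar [ 0.574  -0.1472  0.0701] 0.0153
bar [ 0.508  -0.2312  0.0488] 0.0007
```

View pics/w1c.png

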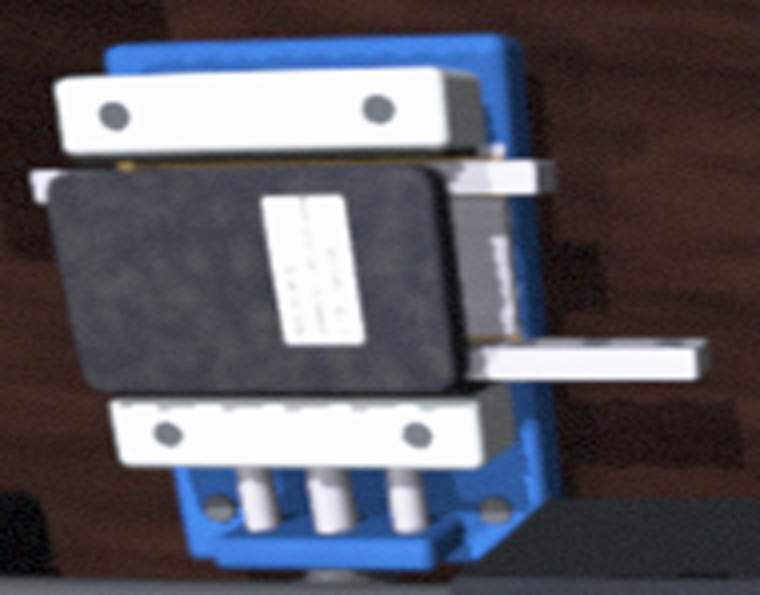

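```bash
python3 - <<'E'
from h import *
z=np.load("w1.npz");w=dict(ctrl.camera_info("wrist"));w["R"],w["t"]=z["R"],z["t"];s=ctrl.camera_info("side")
im=z["im"].astype(int);si=np.load("side.npz")["im"].astype(int)
print("stray row177",im[176:180,184:196].mean((0,2)).round());print("home row125",im[124:127,144:158].mean((0,2)).round())
print("side stray cols 262-265, rows 225..248",si[225:248,262:266].mean((1,2)).round());print("side home cols 289-291 rows 215..233",si[215:233,289:292].mean((1,2)).round())
c=np.array([.548,-.137]);a=np.radians(-6.2);X=np.array([np.cos(a),np.sin(a)]);Y=np.array([-np.sin(a),np.cos(a)])
def show(n,p):print(n,p.round(4),"vise xy",((p[:2]-c)@X).round(4),((p[:2]-c)@Y).round(4))
for n,uw,us in(("stray",(189.3,177.5),(263,238)),("home",(150.2,125.3),(290,226))):
    show(n+" w",onz(w,[uw],.0488)[0]);show(n+" s",onz(s,[us],.0488)[0]);p,e=tri(w,uw,s,us);show(n+" tri",p);print(e.round(4))
P=pts(w,z["d"]);
u,v=np.meshgrid(range(30,135),range(118,192));
q=P[118:192,30:135].reshape(-1,3);L=np.c_[(q[:,:2]-c)@X,(q[:,:2]-c)@Y,q[:,2]]
k=(abs(L[:,0])<.030)&(abs(L[:,1])<.048)&(abs(L[:,2]-.07)<.006);A=np.c_[L[k,0],L[k,1],np.ones(k.sum())]
print("drive top plane",np.linalg.lstsq(A,L[k,2],rcond=None)[0].round(4),k.sum())
for i in range(2):
    r=A@np.linalg.lstsq(A,L[k,2],rcond=None)[0]-L[k,2]
print(r.std())
E
```

```text
stray row177 [250. 250. 251. 251. 209. 117.  75.  66.  53.  42.  40.  42.]
home row125 [248. 248. 248. 246. 215. 119.  69.  74.  72.  61.  48.  38.  36.  38.]
side stray cols 262-265, rows 225..248 [206. 217. 210. 211. 216. 214. 226. 239. 236. 236. 238. 243. 243. 122.
 109. 115. 115. 116. 115.  96.  44.  35.  39.]
side home cols 289-291 rows 215..233 [ 73.  86. 115. 172. 209. 213. 245. 250. 249. 153. 112. 118. 116. 120.
 123. 128.  72.  67.]
stray w [ 0.5055 -0.2505  0.0488] vise xy -0.03 -0.1174
stray s [ 0.5056 -0.251   0.0488] vise xy -0.0298 -0.1179
stray tri [ 0.5056 -0.2504  0.0485] vise xy -0.0299 -0.1174
0.0003
home w [ 0.5682 -0.2161  0.0488] vise xy 0.0287 -0.0765
home s [ 0.5683 -0.2216  0.0488] vise xy 0.0293 -0.0819
home tri [ 0.5691 -0.2148  0.0439] vise xy 0.0294 -0.075
0.0019
drive top plane [ 0.0342 -0.0023  0.0693] 4555
0.0007442022547362139
```

```bash
python3 -m handwheel '[[0,-0.001,-0.02,0.05,0,0,0],[0,0,-0.02,0.05,0,0,0],[0,0,0,0.0525,0,0,0],[0,0,0,0,0,0,0],[0,0,-0.01,0,0,0,0],[0,0,-0.008,0,0,0,0],[0,0,-0.005,0,0,0,0],[0,0,-0.005,0,0,0,0],[0,0,-0.005,0,0,0,0],[0,0,-0.005,0,0,0,0],[0,0,-0.005,0,0,0,0],[0,0,0,0,0,0,0]]' 20
python3 - <<'E'
from h import *
z={}
for n in("wrist","side"):
    im,d,i=grab(n);z[n]=im;np.savez(n+"2.npz",im=im,d=d,R=i["R"],t=i["t"])
cv2.imwrite("pics/w2.png",np.hstack([z["wrist"][60:300,60:310],cv2.resize(z["side"][180:260,220:320],None,fx=3,fy=3,interpolation=cv2.INTER_CUBIC)]))
s=ctrl.get_state();print({k:np.round(s[k],4) for k in("time","position","tool_rot","ft_force")})
p=s["position"][:2]-[.548,-.137];a=np.radians(-6.2);print("vise xy",p@[np.cos(a),np.sin(a)],p@[-np.sin(a),np.cos(a)])
E
```

```text
time: 3.15
position: [0.5058, -0.2455, 0.0355]
tool_rot: [-3.137, 0.162, 0.0]
ft_force: [0.0, -0.5, 0.2]
grip_width: 0.003
grip_force: 0.0
{'time': np.float64(3.25), 'position': array([ 0.5057, -0.2462,  0.0355]), 'tool_rot': array([ 3.1372e+00, -1.6320e-01, -1.0000e-04]), 'ft_force': array([ 0.3905,  0.2348, -0.2595])}
vise xy -0.030219985460510766 -0.11310183970412929
```

View pics/w2.png

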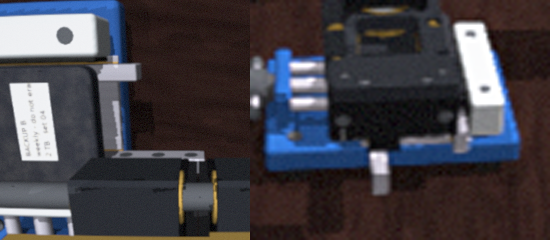

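```bash
python3 - <<'E'
from h import *
z=np.load("side2.npz");i=ctrl.camera_info("side");s=ctrl.get_state()
K=np.array(i["intrinsics"]);D=np.array(i["D"],float)
for p in ([*s["position"]],[.5056,-.2504,.0485],s["position"]+[0,0,.03],s["position"]+[0,0,.07]):
    print(np.round(p,3),cv2.projectPoints(np.array([p],float),cv2.Rodrigues(np.array(i["R"]))[0],np.array(i["t"]),K,D)[0].ravel().round(1))
P=pts(i,z["d"])
for r in range(196,250,3): print(r,P[r,263].round(3),z["im"][r,263])
w=np.load("wrist2.npz");Q=pts(dict(ctrl.camera_info("wrist"),R=w["R"],t=w["t"]),w["d"])
for c in range(180,290,6): print(c,[Q[r,c].round(3).tolist() for r in(214,240)])
cv2.imwrite("pics/w3.png",np.hstack([cv2.resize(w["im"][180:300,180:320],None,fx=2.8,fy=2.8,interpolation=cv2.INTER_CUBIC),cv2.resize(z["im"][150:262,210:310],None,fx=3,fy=3,interpolation=cv2.INTER_CUBIC)]))
E
```

```text
[ 0.506 -0.246  0.036] [262.7 241.6]
[ 0.506 -0.25   0.048] [262.9 237.9]
[ 0.506 -0.246  0.066] [262.6 230. ]
[ 0.506 -0.246  0.106] [262.6 213.6]
196 [ 0.502 -0.274  0.164] [64 57 57]
199 [ 0.495 -0.312  0.183] [57 50 51]
202 [ 0.493 -0.322  0.184] [62 55 51]
205 [ 0.492 -0.329  0.182] [63 57 57]
208 [ 0.49  -0.338  0.183] [62 56 52]
211 [ 0.49  -0.339  0.177] [35 31 27]
214 [ 0.49  -0.338  0.171] [20 14 14]
217 [ 0.492 -0.331  0.16 ] [17 17 17]
220 [ 0.491 -0.332  0.154] [22 20 20]
223 [ 0.491 -0.332  0.147] [6 0 7]
226 [ 0.492 -0.33   0.14 ] [16 14 18]
229 [ 0.505 -0.256  0.076] [31 29 31]
232 [ 0.509 -0.232  0.049] [226 215 222]
235 [ 0.507 -0.242  0.049] [225 212 218]
238 [ 0.506 -0.249  0.047] [121 113 117]
241 [ 0.506 -0.25   0.04 ] [121 114 117]
244 [ 0.506 -0.25   0.032] [ 99  95 100]
247 [ 0.511 -0.221  0.   ] [31 32 55]
180 [[0.515, -0.193, 0.039], [0.546, -0.229, 0.163]]
186 [[0.515, -0.197, 0.04], [0.546, -0.231, 0.164]]
192 [[0.575, -0.252, 0.233], [0.546, -0.232, 0.163]]
198 [[0.514, -0.205, 0.038], [0.546, -0.234, 0.162]]
204 [[0.514, -0.209, 0.039], [0.546, -0.235, 0.163]]
210 [[0.513, -0.213, 0.039], [0.546, -0.237, 0.163]]
216 [[0.513, -0.217, 0.039], [0.546, -0.238, 0.163]]
222 [[0.512, -0.221, 0.038], [0.545, -0.24, 0.162]]
228 [[0.512, -0.225, 0.039], [0.545, -0.241, 0.163]]
234 [[0.512, -0.23, 0.04], [0.545, -0.243, 0.163]]
240 [[0.511, -0.233, 0.039], [0.542, -0.244, 0.157]]
246 [[0.511, -0.238, 0.04], [0.517, -0.24, 0.098]]
252 [[0.51, -0.242, 0.04], [0.516, -0.243, 0.097]]
258 [[0.51, -0.246, 0.039], [0.515, -0.246, 0.095]]
264 [[0.496, -0.249, 0.0], [0.516, -0.249, 0.098]]
270 [[0.496, -0.254, 0.001], [0.517, -0.252, 0.101]]
276 [[0.495, -0.259, -0.0], [0.542, -0.253, 0.158]]
282 [[0.494, -0.264, -0.001], [0.543, -0.255, 0.162]]
288 [[0.494, -0.269, -0.0], [0.543, -0.256, 0.162]]
```

View pics/w3.png

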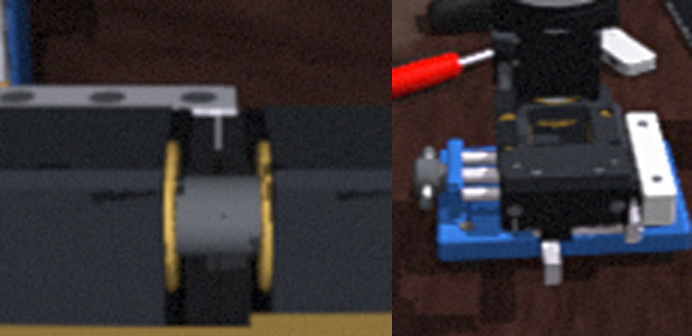

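The bar has not moved: its end is still at y -0.250. The fingertips appear to be above it, so I'll check where they really are.

```bash
python3 - <<'E'
from h import *
s=ctrl.get_state();p=s["position"];print(p,s["ft_force"],s["joint_torque"].round(2))
w=np.load("wrist2.npz");W=dict(ctrl.camera_info("wrist"),R=w["R"],t=w["t"]);Q=pts(W,w["d"])
for r in range(216,262,3): print(r,[(Q[r,c]-p).round(3).tolist() for c in(246,257,268)],w["im"][r,[246,257,268]].mean(1).round())
z=np.load("side2.npz");S=pts(ctrl.camera_info("side"),z["d"])
for r in range(222,236): print(r,[(S[r,c]-p).round(3).tolist() for c in(256,260,264,268,272)])
E
```

```text
[ 0.50574185 -0.24617656  0.03550655] [ 0.39048806  0.23477302 -0.25954678] [ -0.21 -41.93  -2.46 -27.44  -0.06  -0.06  -0.  ]
216 [[0.005, 0.009, 0.007], [0.004, 0.001, 0.008], [-0.011, -0.006, -0.035]] [106. 132.  34.]
219 [[0.013, 0.007, 0.037], [0.004, 0.001, 0.014], [0.011, -0.006, 0.036]] [ 37. 220.  20.]
222 [[0.013, 0.006, 0.042], [0.011, 0.001, 0.038], [0.011, -0.006, 0.041]] [ 14. 107.  18.]
225 [[0.013, 0.006, 0.046], [0.01, 0.001, 0.041], [0.012, -0.005, 0.046]] [ 23. 105.  13.]
228 [[0.013, 0.006, 0.051], [0.011, 0.001, 0.047], [0.011, -0.005, 0.05]] [  4. 103.  18.]
231 [[0.012, 0.006, 0.054], [0.011, 0.001, 0.052], [0.011, -0.005, 0.054]] [ 14. 103.  24.]
234 [[0.013, 0.006, 0.059], [0.011, 0.001, 0.055], [0.011, -0.005, 0.058]] [16. 33. 15.]
237 [[0.012, 0.006, 0.061], [0.01, 0.001, 0.058], [0.01, -0.005, 0.059]] [18. 27. 20.]
240 [[0.011, 0.006, 0.062], [0.008, 0.001, 0.057], [0.01, -0.005, 0.062]] [26. 23. 29.]
243 [[0.034, 0.001, 0.118], [0.034, -0.002, 0.118], [0.033, -0.005, 0.117]] [59. 61. 65.]
246 [[0.033, 0.001, 0.119], [0.033, -0.002, 0.119], [0.033, -0.005,
[... 1538 characters left out ...]
.007, 0.036], [0.001, -0.007, 0.035], [0.009, -0.009, 0.035], [0.029, 0.05, -0.012]]
231 [[-0.006, 0.051, -0.011], [0.0, 0.035, 0.001], [0.006, 0.019, 0.012], [0.021, 0.051, -0.014], [0.029, 0.049, -0.014]]
232 [[-0.005, 0.054, -0.016], [0.0, 0.034, -0.001], [0.005, 0.015, 0.013], [0.021, 0.052, -0.018], [0.029, 0.05, -0.017]]
233 [[-0.005, 0.054, -0.018], [0.003, 0.051, -0.018], [0.004, 0.009, 0.015], [0.02, 0.049, -0.019], [0.029, 0.049, -0.019]]
234 [[-0.006, 0.052, -0.02], [0.003, 0.052, -0.021], [0.004, 0.007, 0.014], [0.021, 0.051, -0.023], [0.03, 0.051, -0.024]]
235 [[-0.006, 0.052, -0.023], [0.003, 0.053, -0.025], [0.004, 0.004, 0.013], [0.023, 0.064, -0.036], [0.032, 0.061, -0.035]]
```

The whole gripper sits about 35 mm higher along the tool axis than the reported TCP. The fingertips are at TCP z + 0.035 and are about ±9 mm thick along y. I'll back off, go 34 mm lower, then push.

```bash
python3 -m handwheel '[[0,0,0.025,0,0,0,0],[0,0,0,0.017,0,0,0],[0,0,0,0.017,0,0,0],[0,0,0,0,0,0,0],[0,0,-0.006,0,0,0,0],[0,0,-0.004,0,0,0,0],[0,0,-0.004,0,0,0,0],[0,0,-0.004,0,0,0,0],[0,0,-0.004,0,0,0,0],[0,0,-0.004,0,0,0,0],[0,0,-0.004,0,0,0,0],[0,0,0,0,0,0,0]]' 20
cat > look.py <<'E'
from h import *
s=ctrl.get_state();p=s["position"]
print({k:np.round(s[k],4) for k in("time","position","tool_rot","ft_force")})
a=np.radians(-6.2);X=np.array([np.cos(a),np.sin(a)]);Y=np.array([-np.sin(a),np.cos(a)]);c=np.array([.548,-.137]);print("tcp vise xy",((p[:2]-c)@X).round(4),((p[:2]-c)@Y).round(4))
for n in("wrist","side"):
    im,d,i=grab(n);np.savez(n+"3.npz",im=im,d=d,R=i["R"],t=i["t"]);P=pts(i,d)
    L=np.dstack([(P[...,:2]-c)@X,(P[...,:2]-c)@Y,P[...,2]])
    for nm,x in(("stray",-.03),("home",.03)):
        k=(abs(L[...,0]-x)<.007)&(abs(L[...,2]-.041)<.0105)&(L[...,1]<-.06)&(L[...,1]>-.125)&(im.min(2)>85)&(d>0)
        q=L[k];
        if len(q)>5: print(n,nm,len(q),"end y",np.percentile(q[:,1],[2,10]).round(4),"x",np.median(q[:,0]).round(4))
    if n=="side":
        r=L[...,1];k=(abs(L[...,0]+.03)<.02)&(r<-.07)&(r>-.16)&(im.max(2)<75)&(L[...,2]>.015)&(L[...,2]<.1);q=L[k]
        if len(q): print("finger z min",np.percentile(q[:,2],[1,3]).round(4),"y",np.percentile(q[:,1],[5,50]).round(4))
E
python3 look.py
```

```text
time: 4.75
position: [0.5064, -0.2403, 0.0015]
tool_rot: [-3.137, 0.162, 0.0]
ft_force: [-0.7, -0.0, -0.8]
grip_width: 0.002
grip_force: 0.0
{'time': np.float64(4.75), 'position': array([ 0.5064, -0.2403,  0.0015]), 'tool_rot': array([-3.1368e+00,  1.6230e-01,  2.0000e-04]), 'ft_force': array([-0.6638, -0.0137, -0.7699])}
tcp vise xy -0.0302 -0.1072
wrist home 583 end y [-0.0738 -0.073 ] x 0.029
side home 32 end y [-0.0759 -0.0751] x 0.0309
finger z min [0.037 0.037] y [-0.118  -0.1161]
```

```bash
python3 -m handwheel '[[0,0,-0.004,0,0,0,0],[0,0,-0.004,0,0,0,0],[0,0,-0.004,0,0,0,0],[0,0,-0.004,0,0,0,0],[0,0,-0.003,0,0,0,0],[0,0,0,0,0,0,0],[0,0,0.02,0,0,0,0],[0,0,0.03,0,0,0,0],[0,0,0,-0.04,0,0,0],[0,0,0,0,0,0,0]]' 20
python3 look.py
```

```text
time: 6.1
position: [0.5051, -0.2755, 0.0447]
tool_rot: [3.134, -0.167, 0.009]
ft_force: [0.4, 0.1, 0.2]
grip_width: 0.007
grip_force: 0.0
{'time': np.float64(6.1), 'position': array([ 0.5051, -0.2755,  0.0447]), 'tool_rot': array([ 3.1337, -0.1672,  0.0089]), 'ft_force': array([0.3846, 0.1136, 0.2381])}
tcp vise xy -0.0277 -0.1423
wrist stray 230 end y [-0.0784 -0.0764] x -0.0269
wrist home 375 end y [-0.0739 -0.0734] x 0.0285
finger z min [0.0768 0.0771] y [-0.1512 -0.1495]
```

```bash
python3 - <<'E'
from h import *
z=np.load("wrist3.npz");w=dict(ctrl.camera_info("wrist"),R=z["R"],t=z["t"]);im=z["im"];P=pts(w,z["d"])
s=np.load("side3.npz");
cv2.imwrite("pics/w4.png",np.hstack([cv2.resize(im[60:250,80:280],None,fx=2.3,fy=2.3,interpolation=cv2.INTER_CUBIC)[:330],cv2.resize(s["im"][170:280,220:330],None,fx=3,fy=3,interpolation=cv2.INTER_CUBIC)]))
E
```

```text
(no output)
```

View pics/w4.png

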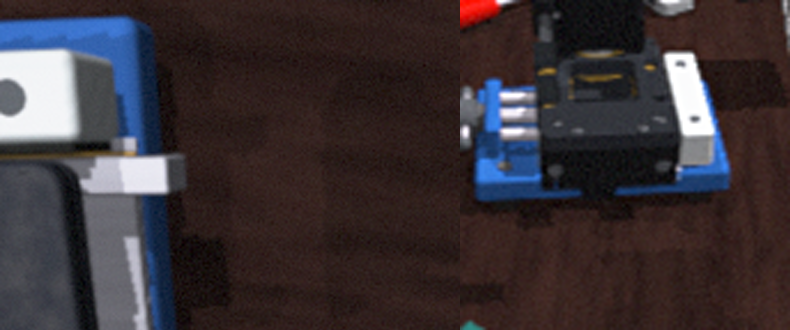

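The stray bar no longer shows in front of the gripper, so it has gone in. Home bar's end is at (168,172) in the crop. I'll get both end edges numerically.

```bash
cat > ends.py <<'E'
from h import *
import sys
if len(sys.argv)>1:
    im,d,i=grab("wrist");np.savez("wrist3.npz",im=im,d=d,R=i["R"],t=i["t"])
z=np.load("wrist3.npz");w=dict(ctrl.camera_info("wrist"),R=z["R"],t=z["t"]);im=z["im"]
a=np.radians(-6.2);X=np.array([np.cos(a),np.sin(a)]);Y=np.array([-np.sin(a),np.cos(a)]);c=np.array([.548,-.137])
g=cv2.cvtColor(im,cv2.COLOR_BGR2GRAY).astype(np.float32)
K=np.array(w["intrinsics"]);D=np.array(w["D"],float);rv=cv2.Rodrigues(np.array(w["R"]))[0]
y=np.arange(-.064,-.1,-.0005)
for nm,xs in(("stray",(-.032,-.030,-.028)),("home",(.028,.030,.032))):
  for x in xs:
    W=np.c_[c+x*X+y[:,None]*Y,np.full(len(y),.0488)]
    uv=cv2.projectPoints(W,rv,np.array(w["t"]),K,D)[0].astype(np.float32)
    v=cv2.remap(g,uv[:,0,0][:,None],uv[:,0,1][:,None],cv2.INTER_LINEAR).ravel()
    k=np.argmin(np.diff(cv2.GaussianBlur(v[:,None],(1,5),0).ravel()))
    print(nm,x,"edge y",y[k].round(4),uv[k].ravel().round(),v[::4].round().astype(int).tolist())
E
python3 ends.py
```

```text
stray -0.032 edge y -0.0645 [145. 225.] [67, 33, 34, 37, 38, 36, 34, 35, 39, 34, 35, 35, 34, 35, 35, 35, 34, 38]
stray -0.03 edge y -0.065 [146. 222.] [218, 75, 35, 37, 33, 33, 34, 33, 34, 35, 36, 35, 37, 35, 34, 35, 36, 35]
stray -0.028 edge y -0.067 [148. 220.] [235, 226, 81, 33, 35, 37, 35, 36, 38, 36, 35, 40, 34, 36, 36, 34, 36, 36]
home 0.028 edge y -0.074 [152. 137.] [232, 232, 232, 231, 232, 158, 61, 61, 35, 30, 31, 30, 32, 30, 33, 34, 43, 38]
home 0.03 edge y -0.074 [152. 133.] [233, 233, 233, 234, 234, 164, 62, 63, 36, 32, 31, 28, 33, 31, 37, 40, 41, 37]
home 0.032 edge y -0.074 [151. 130.] [232, 233, 233, 234, 234, 165, 61, 61, 41, 35, 34, 36, 28, 34, 39, 41, 38, 44]
```

```bash
python3 -m handwheel '[[0,0,0.01,-0.03,0,0,0],[0,0,0.01,-0.04,0,0,0],[0,0,0.0,-0.03,0,0,0],[0,0,0,0,0,0,0]]' 20
python3 ends.py 1; python3 -c "
from h import *;s=ctrl.get_state();print(s['position'],s['tool_rot'])"
```

```text
time: 6.7
position: [0.502, -0.2929, 0.1431]
tool_rot: [3.135, -0.164, 0.005]
ft_force: [0.3, -0.7, 0.2]
grip_width: 0.003
grip_force: 0.0
stray -0.032 edge y -0.0785 [177. 189.] [247, 248, 247, 248, 248, 247, 249, 217, 75, 67, 40, 32, 36, 44, 41, 39, 36, 38]
stray -0.03 edge y -0.0785 [176. 187.] [248, 248, 249, 249, 249, 249, 250, 220, 76, 67, 37, 32, 37, 39, 41, 43, 39, 42]
stray -0.028 edge y -0.0785 [176. 185.] [248, 248, 249, 248, 248, 248, 249, 211, 78, 65, 38, 34, 38, 41, 43, 42, 41, 43]
home 0.028 edge y -0.074 [168. 128.] [246, 246, 246, 245, 246, 197, 68, 67, 39, 37, 37, 39, 37, 38, 45, 42, 41, 46]
home 0.03 edge y -0.074 [168. 126.] [246, 246, 246, 247, 247, 205, 68, 68, 40, 38, 37, 35, 37, 38, 46, 43, 44, 47]
home 0.032 edge y -0.074 [168. 124.] [246, 246, 247, 247, 248, 203, 76, 70, 44, 39, 43, 37, 38, 42, 48, 45, 46, 47]
[ 0.50091895 -0.29217991  0.14133446] [ 3.13693451e+00 -1.63341606e-01  2.08227075e-04]
```

```bash
python3 -m handwheel '[[0,0,-0.01,0.05,0,0,0],[0,0,-0.01,0.05,0,0,0],[0,0,-0.0,0.04,0,0,0],[0,0,-0.015,0,0,0,0],[0,0,-0.014,0,0,0,0],[0,0,0,0,0,0,0]]' 20
python3 -c "
from h import *;s=ctrl.get_state();p=s['position'][:2]-[.548,-.137];print(p@[.9942,-.108],p@[.108,.9942],s['position'],s['ft_force'])"
```

```text
time: 7.5
position: [0.5081, -0.2414, 0.0034]
tool_rot: [3.137, -0.158, 0.005]
ft_force: [0.2, -0.1, -0.1]
grip_width: 0.006
grip_force: 0.0
-0.028398502804015242 -0.10808399084474969 [ 0.50809703 -0.24137987  0.00344684] [ 0.19386379 -0.0803167  -0.08387175]
```

```bash
python3 -m handwheel '[[0,-0.0015,-0.006,0,0,0,0],[0,0,-0.005,0,0,0,0],[0,0,-0.004,0,0,0,0],[0,0,-0.003,0,0,0,0],[0,0,-0.003,0,0,0,0],[0,0,-0.003,0,0,0,0],[0,0,0,0,0,0,0],[0,0,0,0,0,0,0]]' 20
python3 -c "
from h import *;s=ctrl.get_state();p=s['position'][:2]-[.548,-.137];print(p@[.9942,-.108],p@[.108,.9942],s['position'],s['ft_force'])"
```

```text
time: 8.5
position: [0.5071, -0.2191, 0.0015]
tool_rot: [3.137, -0.163, 0.0]
ft_force: [0.2, 0.0, 1.5]
grip_width: 0.008
grip_force: 0.0
-0.031791133510845074 -0.08599148521572719 [ 0.50711017 -0.21905128  0.00153711] [0.22426558 0.04955368 1.45135293]
```

```bash
python3 -m handwheel '[[0,0,-0.0015,0,0,0,0],[0,0,0,0,0,0,0],[0,0,0.01,0,0,0,0],[0,0,0.03,0,0,0,0],[0,0,0.03,-0.03,0,0,0],[0,0,0.0,-0.05,0,0,0],[0,0,0.0,-0.05,0,0,0],[0,0,0,0,0,0,0]]' 20
python3 ends.py 1;python3 -c "
from h import *;s=ctrl.get_state();p=s['position'][:2]-[.548,-.137];print(p@[.9942,-.108],p@[.108,.9942],s['position'],s['ft_force'])"
```

```text
time: 9.5
position: [0.5029, -0.2896, 0.1366]
tool_rot: [3.133, -0.164, 0.013]
ft_force: [-0.0, -0.6, -0.5]
grip_width: 0.004
grip_force: 0.0
stray -0.032 edge y -0.075 [175. 192.] [247, 248, 247, 247, 248, 229, 92, 66, 41, 34, 30, 37, 35, 42, 38, 37, 39, 37]
stray -0.03 edge y -0.075 [174. 190.] [248, 248, 248, 248, 249, 232, 91, 68, 46, 32, 34, 34, 38, 39, 42, 41, 39, 45]
stray -0.028 edge y -0.075 [174. 188.] [249, 250, 250, 250, 251, 233, 97, 66, 47, 35, 36, 36, 37, 39, 43, 40, 41, 41]
home 0.028 edge y -0.074 [170. 130.] [245, 245, 245, 246, 246, 183, 70, 65, 38, 35, 33, 35, 34, 39, 44, 42, 45, 46]
home 0.03 edge y -0.074 [170. 128.] [246, 246, 247, 246, 248, 183, 71, 65, 40, 35, 38, 37, 37, 41, 45, 47, 49, 43]
home 0.032 edge y -0.074 [170. 125.] [245, 245, 246, 246, 246, 184, 79, 70, 44, 41, 41, 39, 41, 43, 48, 48, 49, 49]
-0.030211073160045232 -0.15579436147640321 [ 0.50114294 -0.28861315  0.13377604] [ 0.57308233 -0.25188789 -0.82121249]
```

```bash
python3 -m handwheel '[[0,0.002,-0.04,0,0,0,0],[0,0.002,-0.04,0,0,0,0],[0,0.002,-0.04,0,0,0,0],[0,0,-0.036,0,0,0,0],[0,0,0,0.03,0,0,0],[0,0,0,0.03,0,0,0],[0,0,0,0.025,0,0,0],[0,0,0,0,0,0,0],[0,0,0,0,0,0,0]]' 20
python3 -c "
from h import *;s=ctrl.get_state();p=s['position'][:2]-[.548,-.137];print(p@[.9942,-.108],p@[.108,.9942],s['position'],s['ft_force'])"
```

```text
time: 10.68
position: [0.5222, -0.1328, 0.0466]
tool_rot: [-3.137, 0.163, 0.0]
ft_force: [-0.1, 0.1, -0.1]
grip_width: 0.003
grip_force: 0.0
-0.026140946378439483 0.0014006725231287512 [ 0.52216447 -0.13278464  0.0466442 ] [-0.1103889   0.11903822 -0.07046245]
```

```bash
python3 -m handwheel '[[0,0.0015,0,0.005,0,0,0],[0,0,0,0.003,0,0,0],[0,0,0,0.002,0,0,0],[0,0,0,0.001,0,0,0],[0,0,0,0.001,0,0,0],[0,0,0,0,0,0,0]]' 20; python3 -m handwheel '[[0,0,0,0.001,0,0,0],[0,0,0,0,0,0,0]]'; python3 -m handwheel '[[0,0,0,0.001,0,0,0],[0,0,0,0,0,0,0]]';  python3 -m handwheel '[[0,0,0,0.001,0,0,0],[0,0,0,0,0,0,0]]'
```

```text
time: 11.42
position: [0.5236, -0.1328, 0.0345]
tool_rot: [3.137, -0.163, -0.0]
ft_force: [-0.5, -0.3, -0.3]
grip_width: 0.008
grip_force: 0.0
time: 11.68
position: [0.5238, -0.1329, 0.0342]
tool_rot: [3.137, -0.163, 0.0]
ft_force: [-2.0, 0.1, 4.8]
grip_width: 0.006
grip_force: 2.4
time: 11.92
position: [0.5238, -0.1329, 0.0335]
tool_rot: [3.137, -0.163, 0.0]
ft_force: [-1.6, 0.7, 8.1]
grip_width: 0.004
grip_force: 3.7
time: 12.18
position: [0.5237, -0.1329, 0.0325]
tool_rot: [3.137, -0.163, 0.0]
ft_force: [-3.3, -0.1, 7.0]
grip_width: 0.008
grip_force: 3.9
```

```bash
python3 -m handwheel '[[0,0,0,0.001,0,0,0],[0,0,0,0.0,0,0,0],[0,0,0,0.001,0,0,0],[0,0,0,0,0,0,0]]'; for k in 1; do python3 -m handwheel '[[0,0,0,0.0005,0,0,0],[0,0,0,0,0,0,0]]'; done; python3 -m handwheel '[[0,0,0,0.0005,0,0,0],[0,0,0,0,0,0,0]]'; python3 -m handwheel '[[0,0,0,0.0005,0,0,0],[0,0,0,0,0,0,0]]'
```

```text
time: 12.68
position: [0.5238, -0.1329, 0.0306]
tool_rot: [3.137, -0.163, 0.0]
ft_force: [-3.4, 0.8, 7.8]
grip_width: 0.008
grip_force: 4.0
time: 12.92
position: [0.5238, -0.1329, 0.0301]
tool_rot: [3.137, -0.163, 0.0]
ft_force: [-3.0, 1.0, 6.8]
grip_width: 0.005
grip_force: 4.1
time: 13.18
position: [0.5238, -0.1329, 0.0296]
tool_rot: [3.137, -0.163, 0.0]
ft_force: [-3.3, 1.4, 7.9]
grip_width: 0.003
grip_force: 4.1
time: 13.42
position: [0.5238, -0.1329, 0.0291]
tool_rot: [3.137, -0.163, 0.0]
ft_force: [-3.7, 0.4, 8.3]
grip_width: -0.001
grip_force: 4.1
```

```bash
python3 -m handwheel '[[0,0,0,0.0005,0,0,0],[0,0,0,0,0,0,0]]';  python3 -m handwheel '[[0,0,0,0.0005,0,0,0],[0,0,0,0,0,0,0]]'; python3 -m handwheel '[[0,0,0,0.0005,0,0,0],[0,0,0,0,0,0,0]]'; python3 -m handwheel '[[0,0,0,0.0005,0,0,0],[0,0,0,0,0,0,0]]'
```

```text
time: 13.68
position: [0.5238, -0.1329, 0.0288]
tool_rot: [3.137, -0.163, 0.0]
ft_force: [-3.8, 2.4, 8.9]
grip_width: 0.008
grip_force: 4.8
time: 13.92
position: [0.5238, -0.1329, 0.0286]
tool_rot: [3.137, -0.163, 0.0]
ft_force: [-4.2, 1.6, 12.0]
grip_width: 0.007
grip_force: 5.9
time: 14.18
position: [0.5238, -0.1329, 0.0285]
tool_rot: [3.137, -0.163, 0.0]
ft_force: [-6.3, 0.1, 13.6]
grip_width: 0.008
grip_force: 6.9
time: 14.42
position: [0.5238, -0.1329, 0.0283]
tool_rot: [3.136, -0.163, 0.0]
ft_force: [-7.1, 1.6, 16.6]
grip_width: 0.007
grip_force: 8.0
```

```bash
python3 -m handwheel '[[0,0,0,0.0005,0,0,0],[0,0,0,0,0,0,0]]';  python3 -m handwheel '[[0,0,0,0.0005,0,0,0],[0,0,0,0,0,0,0],[0,0,0,0,0,0,0],[0,0,0,0,0,0,0]]'; python3 -m handwheel '[[0,0,0,-0.003,0,0,0],[0,0,0,-0.004,0,0,0],[0,0,0,-0.01,0,0,0],[0,0,0,0,0,0,0],[0,0.025,0,0,0,0,0],[0,0.026,0,0,0,0,0],[0,0,0,0,0,0,0],[0,0,0,0,0,0,0]]'
```

```text
time: 14.68
position: [0.5239, -0.1329, 0.0281]
tool_rot: [3.136, -0.163, 0.0]
ft_force: [-7.6, 1.7, 18.1]
grip_width: 0.005
grip_force: 9.0
time: 15.18
position: [0.5241, -0.1329, 0.0279]
tool_rot: [3.136, -0.163, 0.001]
ft_force: [-7.3, 2.4, 18.6]
grip_width: 0.005
grip_force: 9.6
time: 16.18
position: [0.5732, -0.1379, 0.0415]
tool_rot: [-3.137, 0.163, 0.003]
ft_force: [0.0, -0.3, -0.3]
grip_width: 0.01
grip_force: 0.0
```

```bash
python3 -m handwheel '[[0,0,0,0.002,0,0,0],[0,0,0,0.001,0,0,0],[0,0,0,0.001,0,0,0],[0,0,0,0.001,0,0,0],[0,0,0,0,0,0,0]]'; python3 -m handwheel '[[0,0,0,0.001,0,0,0],[0,0,0,0.001,0,0,0],[0,0,0,0,0,0,0]]';  python3 -m handwheel '[[0,0,0,0.001,0,0,0],[0,0,0,0.001,0,0,0],[0,0,0,0,0,0,0]]';  python3 -m handwheel '[[0,0,0,0.001,0,0,0],[0,0,0,0,0,0,0]]'; python3 -m handwheel '[[0,0,0,0.001,0,0,0],[0,0,0,0,0,0,0]]'
```

```text
time: 16.8
position: [0.5743, -0.1381, 0.037]
tool_rot: [3.137, -0.163, -0.0]
ft_force: [0.4, -0.3, 0.6]
grip_width: 0.003
grip_force: 0.0
time: 17.18
position: [0.5742, -0.1381, 0.0349]
tool_rot: [3.137, -0.163, -0.0]
ft_force: [0.9, -0.0, 0.3]
grip_width: 0.005
grip_force: 0.0
time: 17.55
position: [0.5743, -0.1381, 0.0329]
tool_rot: [3.137, -0.163, -0.0]
ft_force: [-0.4, 0.2, 0.1]
grip_width: 0.001
grip_force: 0.0
time: 17.8
position: [0.5743, -0.1381, 0.032]
tool_rot: [3.137, -0.163, -0.0]
ft_force: [0.4, 0.3, 0.3]
grip_width: 0.006
grip_force: 0.0
time: 18.05
position: [0.5743, -0.1381, 0.031]
tool_rot: [3.137, -0.163, -0.0]
ft_force: [0.1, -0.2, 0.1]
grip_width: 0.005
grip_force: 0.0
```

```bash
for i in 1; do python3 -m handwheel '[[0,0,0,0.001,0,0,0],[0,0,0,0,0,0,0]]';  python3 -m handwheel '[[0,0,0,0.0006,0,0,0],[0,0,0,0,0,0,0]]'; python3 -m handwheel '[[0,0,0,0.0006,0,0,0],[0,0,0,0,0,0,0]]'; python3 -m handwheel '[[0,0,0,0.0006,0,0,0],[0,0,0,0,0,0,0]]'; done
```

```text
time: 18.3
position: [0.5743, -0.1381, 0.0299]
tool_rot: [3.137, -0.163, -0.0]
ft_force: [-0.4, -0.9, 0.4]
grip_width: 0.006
grip_force: 0.0
time: 18.55
position: [0.5743, -0.1381, 0.0294]
tool_rot: [3.137, -0.163, -0.0]
ft_force: [-0.1, -0.1, -0.6]
grip_width: 0.007
grip_force: 0.0
time: 18.8
position: [0.5743, -0.1381, 0.0288]
tool_rot: [3.137, -0.163, -0.0]
ft_force: [-0.7, -0.0, 0.6]
grip_width: 0.007
grip_force: 0.0
time: 19.05
position: [0.5744, -0.1382, 0.0285]
tool_rot: [3.137, -0.163, 0.0]
ft_force: [-0.1, 0.8, 1.9]
grip_width: 0.006
grip_force: 1.0
```

```bash
python3 -m handwheel '[[0,0,0,0.001,0,0,0],[0,0,0,0,0,0,0]]';  python3 -m handwheel '[[0,0,0,0.001,0,0,0],[0,0,0,0,0,0,0]]'; python3 -m handwheel '[[0,0,0,0.0006,0,0,0],[0,0,0,0,0,0,0]]'; python3 -m handwheel '[[0,0,0,0.0006,0,0,0],[0,0,0,0,0,0,0]]'
```

```text
time: 19.3
position: [0.5746, -0.1382, 0.0283]
tool_rot: [3.137, -0.163, 0.001]
ft_force: [-1.5, 0.2, 6.7]
grip_width: 0.005
grip_force: 3.3
time: 19.55
position: [0.5747, -0.1382, 0.0281]
tool_rot: [3.137, -0.163, 0.001]
ft_force: [-4.3, 0.8, 11.4]
grip_width: 0.01
grip_force: 5.4
time: 19.8
position: [0.5748, -0.1382, 0.028]
tool_rot: [3.137, -0.163, 0.001]
ft_force: [-4.3, 0.5, 14.0]
grip_width: 0.0
grip_force: 6.8
time: 20.05
position: [0.5748, -0.1382, 0.0278]
tool_rot: [3.136, -0.163, 0.001]
ft_force: [-5.9, -0.2, 15.4]
grip_width: 0.007
grip_force: 8.0
```

```bash
python3 -m handwheel '[[0,0,0,0.0007,0,0,0],[0,0,0,0,0,0,0]]';  python3 -m handwheel '[[0,0,0,0.0007,0,0,0],[0,0,0,0,0,0,0],[0,0,0,0,0,0,0],[0,0,0,0,0,0,0]]'; python3 -m handwheel '[[0,0,0,-0.003,0,0,0],[0,0,0,-0.004,0,0,0],[0,0,0,-0.005,0,0,0],[0,0,0,0,0,0,0],[0,-0.025,0,0,0,0,0],[0,-0.025,0,0,0,0,0],[0,0,0,0,0,0,0],[0,0,0,0,0,0,0]]'
```

```text
time: 20.3
position: [0.5749, -0.1382, 0.0277]
tool_rot: [3.136, -0.163, 0.001]
ft_force: [-6.9, 1.3, 19.1]
grip_width: -0.001
grip_force: 9.4
time: 20.8
position: [0.575, -0.1382, 0.0275]
tool_rot: [3.136, -0.163, 0.002]
ft_force: [-7.9, 1.4, 23.1]
grip_width: 0.006
grip_force: 10.7
time: 21.8
position: [0.5255, -0.1331, 0.0358]
tool_rot: [3.137, -0.163, 0.002]
ft_force: [-0.4, 0.5, 0.3]
grip_width: 0.0
grip_force: 0.0
```

```bash
python3 -m handwheel '[[0,-0.001,0,0.002,0,0,0],[0,0,0,0.002,0,0,0],[0,0,0,0.001,0,0,0],[0,0,0,0.001,0,0,0],[0,0,0,0.001,0,0,0],[0,0,0,0,0,0,0]]'; python3 -m handwheel '[[0,0,0,0.001,0,0,0],[0,0,0,0,0,0,0]]';  python3 -m handwheel '[[0,0,0,0.001,0,0,0],[0,0,0,0,0,0,0]]';  python3 -m handwheel '[[0,0,0,0.001,0,0,0],[0,0,0,0,0,0,0]]'; python3 -m handwheel '[[0,0,0,0.001,0,0,0],[0,0,0,0,0,0,0]]'
```

```text
time: 22.55
position: [0.5236, -0.1328, 0.0286]
tool_rot: [3.137, -0.163, -0.0]
ft_force: [-0.3, -0.2, -0.6]
grip_width: 0.004
grip_force: 0.0
time: 22.8
position: [0.5237, -0.1328, 0.0282]
tool_rot: [3.137, -0.163, -0.0]
ft_force: [-2.0, 0.4, 4.4]
grip_width: 0.008
grip_force: 2.5
time: 23.05
position: [0.5236, -0.1329, 0.0281]
tool_rot: [3.137, -0.163, -0.0]
ft_force: [-5.0, 0.5, 10.8]
grip_width: 0.004
grip_force: 5.6
time: 23.3
position: [0.5236, -0.1329, 0.028]
tool_rot: [3.136, -0.163, -0.0]
ft_force: [-7.4, 1.3, 16.9]
grip_width: 0.002
grip_force: 8.4
time: 23.55
position: [0.5236, -0.1329, 0.0277]
tool_rot: [3.136, -0.163, -0.001]
ft_force: [-9.6, 2.0, 22.5]
grip_width: 0.007
grip_force: 10.9
```

```bash
python3 -m handwheel '[[0,0,0,0,0,0,0],[0,0,0,0,0,0,0],[0,0,0,0,0,0,0],[0,0,0,-0.003,0,0,0],[0,0,0,-0.004,0,0,0],[0,0,0,-0.03,0,0,0],[0,0,0.02,-0.05,0,0,0],[0,0,0.045,-0.02,0,0,0],[0,0,0.045,0,0,0,0],[0,-0.005,0.045,0,0,0,0],[0,0,0,0,0,0,0],[0,0,0,0,0,0,0]]'
python3 ends.py 1; python3 -c "
from h import *;s=ctrl.get_state();p=s['position'][:2]-[.548,-.137];print(p@[.9942,-.108],p@[.108,.9942],s['position'],s['ft_force'])
z=np.load('wrist3.npz');w=dict(ctrl.camera_info('wrist'),R=z['R'],t=z['t']);P=pts(w,z['d']);v=P[...,:2]-[.548,-.137];x=v@[.9942,-.108];y=v@[.108,.9942]
for a in(-.025,0,.025):
  k=(abs(x-a)<.007)&(abs(y)<.045)&(abs(P[...,2]-.065)<.01);print(a,np.median(P[k][:,2]),k.sum())"
```

```text
time: 25.05
position: [0.5027, -0.2856, 0.1312]
tool_rot: [-3.136, 0.163, 0.001]
ft_force: [-0.6, 0.5, 0.0]
grip_width: 0.008
grip_force: 0.0
stray -0.032 edge y -0.075 [178. 192.] [246, 246, 246, 245, 247, 230, 98, 60, 40, 34, 34, 34, 32, 40, 37, 36, 39, 34]
stray -0.03 edge y -0.075 [177. 190.] [246, 247, 247, 247, 247, 231, 96, 67, 42, 31, 40, 34, 35, 36, 38, 39, 37, 41]
stray -0.028 edge y -0.075 [177. 188.] [247, 247, 247, 247, 248, 231, 96, 67, 45, 35, 33, 35, 37, 40, 40, 39, 39, 41]
home 0.028 edge y -0.074 [173. 128.] [243, 243, 243, 244, 244, 192, 69, 63, 37, 33, 34, 34, 38, 46, 40, 45, 41, 43]
home 0.03 edge y -0.074 [173. 126.] [245, 244, 244, 244, 246, 186, 70, 62, 38, 40, 35, 38, 40, 37, 45, 45, 44, 46]
home 0.032 edge y -0.074 [173. 124.] [245, 245, 244, 245, 246, 189, 72, 65, 38, 38, 39, 37, 39, 46, 48, 45, 45, 45]
-0.028696710465629088 -0.1518372216420354 [ 0.5030757  -0.28484289  0.13130619] [ 0.69176926 -0.43008816  0.05082274]
-0.025 0.06237692690931684 1305
0 0.0626006899993305 1398
0.025 0.0626726960843293 1503
```

The drive is now level at 0.0626 and both bar ends are level. Next is the light proof push.

```bash
python3 -m handwheel '[[0,-0.001,0,0.05,0,0,0],[0,0,0,0.05,0,0,0],[0,0,0,0.03,0,0,0],[0,0,-0.025,0,0,0,0],[0,0,-0.02,0,0,0,0],[0,0,-0.01,0,0,0,0],[0,0,0,0,0,0,0],[0,0,0,0,0,0,0]]'
python3 -c "
from h import *;s=ctrl.get_state();p=s['position'][:2]-[.548,-.137];print(p@[.9942,-.108],p@[.108,.9942],s['position'],s['ft_force'])"
```

```text
time: 26.1
position: [0.5074, -0.2327, 0.0021]
tool_rot: [3.136, -0.164, 0.001]
ft_force: [0.9, -0.8, -0.2]
grip_width: 0.002
grip_force: 0.0
-0.030031952881764606 -0.0995346568124509 [ 0.50739645 -0.23270456  0.0021116 ] [ 0.86372618 -0.82242508 -0.1961595 ]
```

```bash
python3 -m handwheel '[[0,0,-0.007,0,0,0,0],[0,0,-0.004,0,0,0,0],[0,0,-0.001,0,0,0,0],[0,0,-0.001,0,0,0,0],[0,0,0,0,0,0,0]]'; python3 -m handwheel '[[0,0,-0.0006,0,0,0,0],[0,0,0,0,0,0,0]]'; python3 -m handwheel '[[0,0,-0.0006,0,0,0,0],[0,0,0,0,0,0,0]]'; python3 -m handwheel '[[0,0,-0.0005,0,0,0,0],[0,0,0,0,0,0,0]]'
```

```text
time: 26.72
position: [0.5087, -0.2188, 0.0017]
tool_rot: [3.137, -0.163, 0.0]
ft_force: [-0.5, -0.4, -0.6]
grip_width: 0.001
grip_force: 0.0
time: 26.98
position: [0.5087, -0.2182, 0.0017]
tool_rot: [3.137, -0.163, -0.0]
ft_force: [0.4, -1.2, -0.5]
grip_width: 0.006
grip_force: 0.0
time: 27.22
position: [0.5087, -0.2178, 0.0017]
tool_rot: [3.137, -0.163, 0.0]
ft_force: [-0.2, -1.7, -0.3]
grip_width: 0.001
grip_force: 0.3
time: 27.48
position: [0.5087, -0.2178, 0.0017]
tool_rot: [3.136, -0.164, 0.0]
ft_force: [0.6, -3.0, 0.7]
grip_width: 0.005
grip_force: 1.2
```

```bash
for k in 1; do python3 -m handwheel '[[0,0,0,0,0,0,0],[0,0,0,0,0,0,0]]'; python3 -m handwheel '[[0,0,0,0,0,0,0]]'; python3 -m handwheel '[[0,0,0,0,0,0,0]]';python3 -m handwheel '[[0,0,-0.0002,0,0,0,0],[0,0,0,0,0,0,0]]';python3 -m handwheel '[[0,0,0,0,0,0,0],[0,0,0,0,0,0,0]]'; done | grep -E "pos|ft"
```

```text
position: [0.5087, -0.2177, 0.0017]
ft_force: [-0.4, -2.2, 0.6]
position: [0.5087, -0.2177, 0.0017]
ft_force: [0.1, -3.3, 0.2]
position: [0.5087, -0.2177, 0.0017]
ft_force: [0.3, -4.2, 0.7]
position: [0.5087, -0.2177, 0.0017]
ft_force: [-0.4, -4.9, 0.0]
position: [0.5087, -0.2177, 0.0017]
ft_force: [-1.0, -5.3, -0.5]
```

The bar holds at well over 2 N. I'll retreat and check.

```bash
python3 -m handwheel '[[0,0,0.006,0,0,0,0],[0,0,0.02,0,0,0,0],[0,0,0.03,0,0,0,0],[0,0,0.01,-0.04,0,0,0],[0,0,0,-0.05,0,0,0],[0,0,0,-0.04,0,0,0],[0,0,0,0,0,0,0],[0,0,0,0,0,0,0]]'
python3 ends.py 1 | cut -c1-60; python3 -c "
from h import *
a=grab('wrist')[0];b=grab('side')[0];cv2.imwrite('pics/end.png',np.hstack([cv2.resize(a,(400,300)),cv2.resize(b,(400,300))]))"
```

```text
time: 29.48
position: [0.5014, -0.2827, 0.131]
tool_rot: [-3.137, 0.164, 0.001]
ft_force: [-0.4, 0.3, -0.8]
grip_width: 0.004
grip_force: 0.0
stray -0.032 edge y -0.075 [180. 190.] [245, 245, 244, 245, 
stray -0.03 edge y -0.075 [180. 188.] [246, 247, 246, 247, 2
stray -0.028 edge y -0.075 [180. 186.] [248, 248, 248, 248, 
home 0.028 edge y -0.074 [175. 127.] [242, 243, 243, 242, 24
home 0.03 edge y -0.074 [175. 124.] [243, 244, 244, 243, 244
home 0.032 edge y -0.074 [175. 122.] [244, 246, 245, 246, 24
```

View pics/end.png

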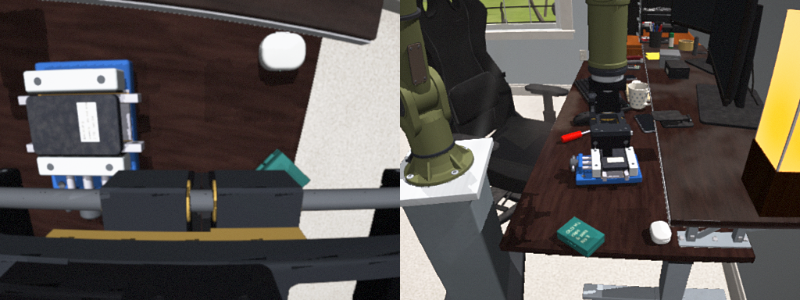

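The picture shows both bar ends level at about (140,98) and (140,147), the drive seated between the jaws, the tin and earbuds where they were, and the robot clear.

```bash
python3 -c "
from bench import ctrl;print(ctrl.close_job())"
```

```text
the job is handed in; nothing more can be done
None
```

I handed the job in at about 30 s on the robot's clock: the stray bar's end is within about 1 mm of the other's, the drive is pressed level on both bars (peak about 24 N), and the bar did not slide under a proof push that reached about 5 N (light was 2 to 3 N); the interface returned no verdict.

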